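Index the stitching clamp's swivel base to the green hole

TASK

Swing the stitching clamp round to its next position: draw the spring index pin by its black knob, turn the swivel to the hole beside the green marker (not the red one), and let the pin drop fully home there, then let go. The marker only shows roughly where the hole is, so feel for it with the pin riding lightly on the plate, never wrench or press the pin hard, and leave the bench tools and stock where they are.

Things in the scene. Friction and masses are not known exactly. Their poses are not given: they have to be found in the camera images.
- swivel_base: Fixed round blue base, 310 mm diameter, 18 mm thick; origin at the centre of its underside on the bench, z up = the swivel's turning axis, x axis points at the start hole. On it lies a flat index ring (inner radius 102, outer 128, level top 30 mm above the bench) with three square-cut holes, 13 mm wide along the ring, 12 mm deep, centred 115 mm from the axis
- start_hole (a point): Mouth centre of the hole that the pin starts in, 30 mm above the bench. The other two holes are in dark steel plates of the ring, clamped on by hand: one 28 to 46 degrees anticlockwise of this hole seen from above, one 28 to 46 degrees clockwise. The ring's top is plain between the holes and for 30 degrees beyond the outer ones
- swivel (a joint): Turning of the swivel, rad: 0 at the start hole, positive anticlockwise from above, stops at +-1.15. Grey turntable with a wooden stitching clamp (top 121 mm above the bench) and a radial steel arm 22 mm wide, top 49 mm above the bench, carrying the pin. Stays where it is left; friction 2 N felt at the knob, 1 to 2 N more while the pin rides on the ring
- plunger (a joint): Lift of the spring index pin, m: 0 = fully home in a hole, 0.010 = tip level with the plate top (riding on it), stop at 0.016. Spring pulls it down with about 5 N at 0, 10 N at the stop; let go, it drops within 0.2 s
- knob (a point): Centre of the plunger's black cylindrical knob (26 mm diameter, 26 mm high, orange dot on top), 71 mm above the bench when home, 115 mm from the turning axis; its axis is vertical and it goes up and down with the pin. Clear all round; the steel arm is 9 mm below it when home
- pin_tip (a point): Lower end of the index pin, straight below the knob: 10 mm diameter steel pin with a slightly bevelled flat end; 20 mm above the bench when home, 30 mm when riding on the plate. It has 1.5 mm play to either side in a hole
- index_pin: The same index pin as a body; origin at its lower end, z up. Sideways wrenching or pressing of this pin beyond 30 N damages it
- green_marker: Green disc, 21 mm diameter, 10 mm high, fixed on the base's rim 142 mm from the axis, top 28 mm above the bench; origin at the centre of its underside. It marks the wanted hole, which may lie either way round; set by eye, the hole's centre is up to 8 mm off it along the ring, either side
- red_marker: Red disc of the same size on the rim, marks the wrong hole, on the other side of the start hole
- finish_bottle: Bystander: white bottle with red cap, 42 mm diameter, 100 mm high; origin under its centre
- kraft_box: Bystander: small brown carton 50 x 70 x 60 mm; origin under its centre
- mallet: Bystander: wooden mallet lying on the bench
- awl: Bystander: awl with a dark wooden handle, lying on the bench
- edge_slicker: Bystander: turned dark wood edge slicker, 38 mm diameter, 75 mm high, standing
- glue_brush: Bystander: glue brush lying on the bench

How it is judged:
On the way, in this order (a step that is already met when the one before it is completed fails the run):
1. the pin is drawn clear of the start hole (value of joint plunger above 0.0093 m), for 0.05 s.
2. the swivel is turned until the pin is beside the green marker (horizontal distance between pin_tip and green_marker below 0.045 m), for 0.1 s.
At the end, for the whole second after the job is handed in: The pin is fully home (lift under 2 mm) in the hole beside the green marker (pin tip within 36 mm of the marker's centre seen from above), the swivel is at rest and the robot has let go of it (value of joint plunger below 0.002 m and horizontal distance between pin_tip and green_marker below 0.036 m and contact force between the fingers and swivel below 0.3 N and velocity of joint swivel between -0.05 and 0.05 rad/s); the robot touches nothing.
It fails at once if the index pin is wrenched sideways or pressed with more than 30 N (contact force between index_pin and anything else above 30 N).
It fails at once if the pin is brought to the red marker (horizontal distance between pin_tip and red_marker below 0.045 m).
It fails at once if a bystander on the bench is moved by more than 25 mm (distance of any of finish_bottle, kraft_box, mallet, awl, edge_slicker, glue_brush from where it was at the start of the episode above 0.025 m).
It also fails if it takes over 45 s, if anything falls off the work surface, if the arm or the gripper's body presses on something with over 40 N, if the wrist force passes 120 N, or if a joint passes its speed limit or range.

ROBOT

A 6-joint arm with a two-finger parallel gripper is mounted at the origin on the work surface. World frame = base frame: x ahead of the robot, y to its left, z up, the work surface at z = 0. Lengths are in m, angles in rad, forces in N, time in s.
With the tool pointing down it reaches from about 0.25 to 0.725 m from the base axis. Payload 9.7 kg.
Tool frame: the origin (TCP) lies where the fingers leave the gripper's body, on its centre line; the fingertips stand 73 mm ahead of it and the grasp point (between the pads) lies 54 mm ahead of it; z points along the fingers, y is the line along which they close (so a half turn about z gives the same grasp; the last joint's range is limited). The gripper opens to 85 mm and grips with 20 to 120 N. Pads are 22 mm wide; open, the fingers measure 114 mm over their backs; the gripper's body (76 mm by 85 mm) begins 54 mm behind the grasp point. The pads swing forward as they close: fully open they stand 13 mm farther back than shut.
Start: joints at [-1.27, 0.087, 0.176, 1.66, 0, 1.571], TCP at [0.163, -0.525, 0.304] pointing down, gripper open.
Joint ranges: [-3.13, 3.13], [-0.85, 1.81], [-1.15, 1.24], [-2.2, 2.28], [-1.44, 1.52], [-3.14, 3.14]. Speed limits (rad/s): [2.22, 2.22, 2.57, 3.14, 3.14, 3.14].

INTERFACE

Orientations are given as a unit quaternion [w, x, y, z].
In Python, from rig import arm, imaging gives the robot as it stands.
- The arm moves only by the tool step_arm, never from a script. Its argument "rows" is a list that holds one entry, the list of rows, each a list of 7 numbers: the shift along the tool's x, y, z in mm, then the turn, a rotation vector about the tool's x, y, z in rad, then the closure, from -1 (fully open) to 1 (shut). A call has 1 to 12 rows; each row shifts and turns the commanded pose from where the row before left it, along the tool's axes as they then stand; what a row does not reach is not made up. A row lasts 1/12 s, in which the tool goes at most 41.7 mm and 7.16 degrees, less where a joint would pass 70% of its speed; a pose out of reach is approached as far as the arm can. A call with a gripper value outside its range is refused whole. The fingers move at their own pace and stop on an object; "grip_force" is the grip in N (left out, the last holds). Time passes only in rows, so rows that do not move let the fingers close. It gives the time, the measured TCP pose, the force, the opening and the grip force at its end, in the units of the state.
- arm.sense(): the state, without advancing time (a new reading comes with each control period).
- imaging.read_camera(name): name is "side" or "top" or "wrist"; returns the picture (420x560x3 uint8, red, green, blue); there is no depth.
- imaging.camera_info(name): a dict with "K" (3x3 intrinsics, pixels), "R" (3x3) and "t" (3): a world point X has camera coordinates R X + t. Camera axes: x right, y down, z forward; pixel columns grow to the right and rows downward; lengths in m; the calibration is good to about 2 mm. The wrist camera is an equidistant fisheye: a pixel r from the principal point sees the ray r / f radians off the axis. A picture is of the moment at which its call begins: read the wrist's pose just before it. camera_info takes no time and is no camera call; for the wrist camera it gives the pose at the moment of the call.
- arm.hand_in(): hands the job in; it is judged then, once.
The state is a dict: "t": time; "q": joint angles; "joint_vel": joint speeds; "tau": joint torques, N m; "position": TCP position; "ee_rot": TCP orientation; "force": force on the tool from outside, world axes, zero at the start; "ft_torque": the same for the moment, N m; "gripper_width": finger opening in m; "gripper_force": force on a finger pad.
Only numpy, scipy, OpenCV 4.12 (cv2) and the standard library are available. Lean on these libraries where they do the work, as an engineer would, in place of code of your own. Each camera call takes 0.05 s, during which the arm holds its last target. There are 200 camera calls.

## Working session

There is one attempt and no reset: what is moved stays moved. The work goes in short steps, Python scripts to look and compute and a tool call to move; the robot and the scene stay as the last step left them, time stands still between calls to the robot, and variables do not carry over. Pictures are saved under pics/ and viewed, at most 10 in all, crops included, and the job is handed in when it is done.

Besides the shell and the picture viewer there is one more tool, called after "Request:" as name([rows], argument=value, ...), one row to a line, values as JSON. step_arm: Moves the arm, as the interface text tells. Its arguments: {"type":"object","properties":{"rows":{"type":"array"},"grip_force":{"type":"number"}},"required":["rows"]}

```bash
mkdir -p pics; python3 - <<'E'
from rig import arm, imaging
import cv2,numpy as np
s=arm.sense(); print(s)
for n in("top","side"):
    im=imaging.read_camera(n); cv2.imwrite(f"pics/{n}0.png",im[:,:,::-1]); i=imaging.camera_info(n); print(n,i)
print(imaging.camera_info("wrist"))
E
```

```text
{'t': 0.0, 'q': array([-1.26996443e+00,  8.74353485e-02,  1.75132018e-01,  1.65981327e+00,
       -3.00438182e-05,  1.57077852e+00]), 'joint_vel': array([ 0.00064016,  0.00095719, -0.00110213, -0.00069192, -0.00080487,
       -0.00066615]), 'tau': array([-1.34642792e-04, -5.20388818e+01,  4.64798284e+01,  1.66038622e-02,
        6.99711563e-05,  1.58899871e-05]), 'position': array([ 0.16292511, -0.5251663 ,  0.30319552]), 'ee_rot': array([-6.50434689e-04,  9.88707283e-01,  1.49858177e-01, -1.13767849e-04]), 'force': array([-0.5953571 , -0.45961617,  0.4646558 ]), 'ft_torque': array([-0.01116698,  0.01305166,  0.0078839 ]), 'gripper_force': 0.0, 'gripper_width': 0.08540349205772539}
top {'K': array([[481.52621989,   0.        , 284.80537294],
       [  0.        , 481.52621989, 202.23176881],
       [  0.        ,   0.        ,   1.        ]]), 'R': array([[ 0.02947059, -0.99946136,  0.01443849],
       [-0.99253902, -0.0309701 , -0.11792854],
       [ 0.11831218, -0.01085534, -0.99291711]]), 't': array([-0.01515513,  0.59402604,  1.35800586])}
side {'K': array([[414.95822481,   0.        , 281.94795905],
       [  0.        , 414.95822481, 206.28753999],
       [  0.        ,   0.        ,   1.        ]]), 'R': array([[ 8.91812213e-01, -4.52405729e-01,  1.83125855e-04],
       [-3.49897449e-01, -6.89997564e-01, -6.33620657e-01],
       [ 2.86779971e-01,  5.65006565e-01, -7.73643865e-01]]), 't': array([-0.53655279,  0.25975392,  1.07411887])}
{'K': array([[325.1922621 ,   0.        , 282.18338203],
       [  0.        , 325.1922621 , 203.94722187],
       [  0.        ,   0.        ,   1.        ]]), 'R': array([[ 0.29584289, -0.95523598, -0.00110058],
       [-0.91032562, -0.28228261,  0.30269422],
       [-0.28945508, -0.08854805, -0.95308709]]), 't': array([-0.5495306 , -0.03999643,  0.37978549])}
```

View pics/top0.png

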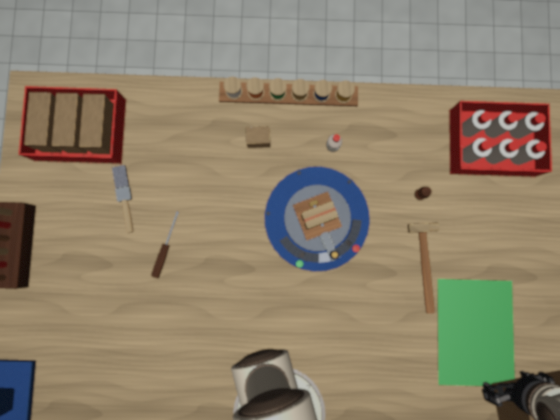

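View pics/side0.png

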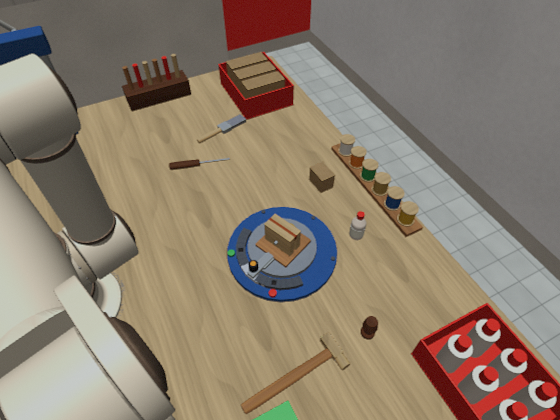

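The top view shows the blue base centred near (317,218), the knob's orange dot at (335,255), the green marker at (299,264) and the red one at (356,248). The side view agrees, with green at (231,253) and red at (272,293). Next I measure them.

```bash
cat > h.py <<'E'
import cv2,numpy as np
from rig import arm, imaging
def ray(n,u,v,i=None):
    i=i or imaging.camera_info(n); K,R,t=i["K"],i["R"],i["t"]
    d=np.array([(u-K[0,2])/K[0,0],(v-K[1,2])/K[1,1],1.])
    if n=="wrist":
        r=np.hypot(d[0],d[1]); d=np.array([d[0]/r*np.sin(r),d[1]/r*np.sin(r),np.cos(r)])
    return -R.T@t, R.T@d
def onz(n,u,v,z,i=None):
    c,d=ray(n,u,v,i); return c+d*(z-c[2])/d[2]
def proj(n,X,i=None):
    i=i or imaging.camera_info(n); p=i["K"]@(i["R"]@X+i["t"]); return p[:2]/p[2]
def blobs(im,lo,hi,amin=8):
    m=cv2.inRange(cv2.cvtColor(im,cv2.COLOR_RGB2HSV),lo,hi)
    n,_,st,c=cv2.connectedComponentsWithStats(m)
    return [(c[k].round(2),st[k,4],st[k,:4]) for k in range(1,n) if st[k,4]>=amin]
E
python3 - <<'E'
from h import *
for n,w in(("top",(250,160,380,280)),("side",(215,195,345,305))):
    im=cv2.imread(f"pics/{n}0.png")[:,:,::-1].copy()
    x0,y0,x1,y1=w; m=np.zeros_like(im); m[y0:y1,x0:x1]=im[y0:y1,x0:x1]
    for nm,lo,hi,z in(("green",(45,150,80),(80,255,255),.028),("red",(174,150,100),(180,255,255),.028),("red0",(0,190,120),(6,255,255),.028),("orange",(14,170,140),(28,255,255),.084)):
        for b in blobs(m,lo,hi,5): print(n,nm,b,onz(n,*b[0],z).round(4))
    b=cv2.inRange(cv2.cvtColor(m,cv2.COLOR_RGB2HSV),(100,120,40),(125,255,255))
    c=max(cv2.findContours(b,0,1)[0],key=cv2.contourArea); h=cv2.convexHull(c)[:,0].astype(float)
    P=np.array([onz(n,u,v,.018)[:2] for u,v in h]); 
    (cx,cy),r=cv2.minEnclosingCircle(P.astype(np.float32)); e=cv2.fitEllipse(P.astype(np.float32)*1000)
    print(n,"base",cx,cy,r,e)
E
```

```text
top base 0.553309440612793 -0.09166808426380157 0.15037308633327484 ((553.1868896484375, -91.61658477783203), (298.69134521484375, 299.44097900390625), 74.02064514160156)
side green (array([230.73, 251.92]), np.int32(26), array([228, 250,   7,   6], dtype=int32)) [ 0.42   -0.0451  0.028 ]
side red0 (array([272.38, 291.67]), np.int32(24), array([269, 289,   7,   7], dtype=int32)) [ 0.4693 -0.2064  0.028 ]
side orange (array([252.67, 263.12]), np.int32(24), array([250, 261,   6,   5], dtype=int32)) [ 0.4478 -0.1381  0.084 ]
side base 0.5510696768760681 -0.09599599987268448 0.15563273429870605 ((551.830810546875, -96.31021118164062), (304.3651428222656, 310.6991271972656), 152.25180053710938)
```

```bash
python3 - <<'E'
from h import *
im=cv2.imread("pics/top0.png")[:,:,::-1].copy(); m=np.zeros_like(im); m[160:285,250:380]=im[160:285,250:380]
C=[]
for nm,lo,hi,z in(("green",(45,80,60),(85,255,255),.028),("red",(170,100,80),(180,255,255),.028),("red0",(0,130,100),(8,255,255),.028),("orange",(12,150,140),(30,255,255),.084)):
    for b in blobs(m,lo,hi,5): print(nm,b,onz("top",*b[0],z).round(4))
i=imaging.camera_info("wrist");print((-i["R"].T@i["t"]).round(4))
# side/top triangulation of the start knob and candidates
def tri(a,b):
    (c,d),(e,f)=ray("side",*a),ray("top",*b)
    s=np.linalg.lstsq(np.c_[d,-f],e-c,rcond=None)[0]; return ((c+d*s[0]+e+f*s[1])/2).round(4), np.linalg.norm(c+d*s[0]-e-f*s[1])
print(tri((252.67,263.12),(335,255)),tri((230.73,251.92),(299.3,264)))
for p in [(0.552,-0.094,.018)]: print(proj("top",np.array(p)))
E
python3 -c "
import cv2
a=cv2.imread('pics/top0.png')[160:280,250:390]
cv2.imwrite('pics/z1.png',cv2.resize(a,None,fx=5,fy=5,interpolation=2)[:600,:700])"
```

```text
green (array([299.14, 263.2 ]), np.int32(44), array([296, 260,   7,   8], dtype=int32)) [ 0.4204 -0.0435  0.028 ]
red (array([355.  , 247.71]), np.int32(17), array([353, 245,   7,   7], dtype=int32)) [ 0.4694 -0.2034  0.028 ]
red0 (array([355.95, 248.25]), np.int32(20), array([354, 246,   5,   5], dtype=int32)) [ 0.468  -0.2061  0.028 ]
[ 0.2361 -0.5026  0.3735]
(array([ 0.4467, -0.1393,  0.0863]), np.float64(0.0012160163669206823)) (array([ 0.4191, -0.0443,  0.0271]), np.float64(0.0020043144755890496))
[317.44044659 218.30007108]
```

View pics/z1.png

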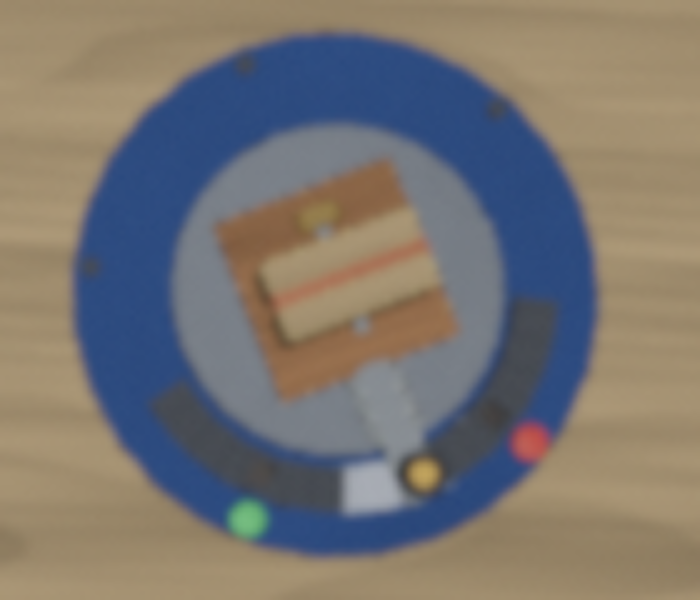

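The zoomed top view shows both dark plates. The hole on the green side is at about (262,470) in the zoom, which is pixel (302.4,254), and the red-side hole is at about (495,413). I'll move above the knob and look with the wrist camera.

Request:
step_arm([
  [[32, -23.7, 4, 0, 0, 0, -1], [32, -23.7, 4, 0, 0, 0, -1], [32, -23.7, 4, 0, 0, 0, -1], [32, -23.7, 4, 0, 0, 0, -1], [32, -23.7, 4, 0, 0, 0, -1], [32, -23.7, 4, 0, 0, 0, -1], [32, -23.7, 4, 0, 0, 0, -1], [32, -23.7, 4, 0, 0, 0, -1], [32, -23.7, 4, 0, 0, 0, -1], [32, -23.7, 4, 0, 0, 0, -1], [32, -23.7, 4, 0, 0, 0, -1], [32, -23.7, 4, 0, 0, -0.1, -1]],
], grip_force=20)

```text
t: 1.1
position: [0.4461, -0.138, 0.2556]
ee_rot: [0.0, 0.98, 0.198, -0.0]
force: [1.1, -1.4, -0.3]
gripper_width: 0.0855
gripper_force: 0.0
```

Request:
step_arm([
  [[0, 0, 0, 0, 0, 0, -1], [0, 0, 0, 0, 0, 0, -1], [0, 0, 0, 0, 0, 0, -1]],
])

```text
t: 1.35
position: [0.4453, -0.1399, 0.2556]
ee_rot: [-0.0, 0.98, 0.199, -0.0]
force: [-0.6, -0.7, 0.0]
gripper_width: 0.0855
gripper_force: 0.0
```

```bash
python3 - <<'E'
from h import *
s=arm.sense(); print(s["t"],s["position"],s["ee_rot"],s["q"],s["force"])
i=imaging.camera_info("wrist"); im=imaging.read_camera("wrist"); cv2.imwrite("pics/w1.png",im[:,:,::-1]); np.savez("w1.npz",**i)
E
```

```text
1.35 [ 0.44525472 -0.13985794  0.25564148] [-6.72933576e-05  9.79972635e-01  1.99131754e-01 -4.18141374e-04] [-3.04218457e-01 -1.23754991e-01 -1.24999679e-01  1.57034874e+00
 -2.86566111e-04  2.43643057e+00] [-0.60395301 -0.72571669  0.04604903]
```

View pics/w1.png

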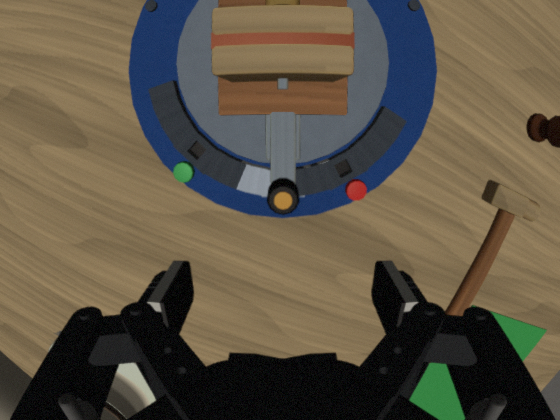

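The wrist view shows the knob dot at (283,200), the green marker at (183,172), the hole beside it at about (197,150), the red marker at (357,190) and its hole at about (343,168). Next I compute the positions and angles.

```bash
python3 - <<'E'
from h import *
im=cv2.imread("pics/w1.png")[:,:,::-1].copy(); i=dict(np.load("w1.npz"))
P={}
def big(lo,hi,box):
    m=np.zeros_like(im); x0,y0,x1,y1=box; m[y0:y1,x0:x1]=im[y0:y1,x0:x1]; return max(blobs(m,lo,hi,5),key=lambda b:b[1])
for nm,lo,hi,box,z in(("green",(45,80,60),(85,255,255),(165,155,205,190),.028),("red",(0,130,100),(8,255,255),(340,175,375,205),.028),("knob",(12,150,120),(30,255,255),(265,180,300,220),.084)):
    b=big(lo,hi,box); P[nm]=onz("wrist",*b[0],z,i); print(nm,b,P[nm].round(4))
for nm,(x0,y0,x1,y1) in(("hole",(186,140,209,161)),("rhole",(333,158,355,178))):
    g=cv2.cvtColor(im,cv2.COLOR_RGB2GRAY)[y0:y1,x0:x1]; m=(g<np.percentile(g,50)*.6).astype(np.uint8)
    n,_,st,c=cv2.connectedComponentsWithStats(m); k=1+st[1:,4].argmax(); uv=c[k]+[x0,y0]; P[nm]=onz("wrist",*uv,.030,i); print(nm,uv,st[k],P[nm].round(4))
# axis centre by least squares from the known radii
from scipy.optimize import least_squares
rad=dict(green=.142,red=.142,knob=.115,hole=.115,rhole=.115)
r=least_squares(lambda c:[np.hypot(*(P[k][:2]-c))-v for k,v in rad.items()],[.552,-.094]); c=r.x; print("axis",c,(r.fun*1000).round(1))
for k in rad: print(k,np.degrees(np.arctan2(*(P[k][:2]-c)[::-1])).round(2)%360)
E
```

```text
green (array([182.76, 171.95]), np.int32(323), array([173, 162,  20,  21], dtype=int32)) [ 0.4209 -0.0459  0.028 ]
red (array([356.09, 190.25]), np.int32(301), array([347, 181,  19,  20], dtype=int32)) [ 0.469  -0.2071  0.028 ]
knob (array([282.69, 200.12]), np.int32(242), array([274, 192,  18,  17], dtype=int32)) [ 0.4479 -0.139   0.084 ]
hole [192.67567568 153.78378378] [ 2  9 11 10 37] [ 0.4418 -0.0498  0.03  ]
rhole [345.76190476 172.28571429] [ 7  8 12 11 42] [ 0.4811 -0.1894  0.03  ]
axis [ 0.55169497 -0.09418205] [-2.6 -2.1 -1.9  3.5  3.6]
green 159.74
red 233.8
knob 203.36
hole 158.01
rhole 233.47
```

```bash
python3 - <<'E'
import cv2,numpy as np
a=cv2.imread('pics/w1.png')[130:185,165:225]; a=np.clip(a.astype(float)*2,0,255).astype(np.uint8)
cv2.imwrite('pics/z2.png',cv2.resize(a,None,fx=10,fy=10,interpolation=0))
E
```

```text
(no output)
```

View pics/z2.png

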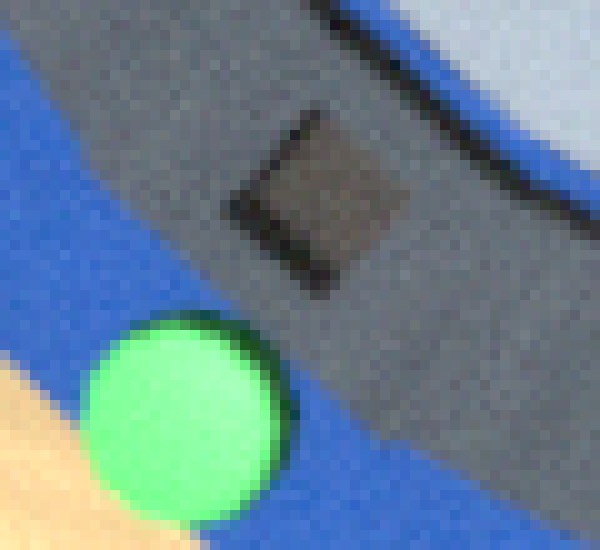

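Request:
step_arm([
  [[0, 0, 0, 0, 0, -0.12, -1], [0, 0, 0, 0, 0, -0.12, -1], [0, 0, 0, 0, 0, -0.12, -1], [0, 0, 0, 0, 0, -0.12, -1], [0, 0, 0, 0, 0, -0.12, -1], [0, 0, 0, 0, 0, -0.12, -1], [0, 0, 0, 0, 0, -0.12, -1], [0, 0, 0, 0, 0, -0.12, -1], [0, 0, 0, 0, 0, -0.12, -1], [0, 0, 0, 0, 0, -0.12, -1], [0, 0, 0, 0, 0, -0.12, -1], [0, 0, 0, 0, 0, -0.12, -1]],
])

```text
t: 2.4
position: [0.4447, -0.1414, 0.2562]
ee_rot: [0.0, 0.605, 0.797, -0.0]
force: [1.0, 0.4, -0.2]
gripper_width: 0.0855
gripper_force: 0.0
```

Request:
step_arm([
  [[0, 0, 0, 0, 0, -0.12, -1], [0, 0, 0, 0, 0, -0.12, -1], [0, 0, 0, 0, 0, -0.12, -1], [0, 0, 0, 0, 0, -0.12, -1], [0, 0, 0, 0, 0, -0.12, -1], [0, 0, 0, 0, 0, -0.12, -1], [0, 0, 0, 0, 0, -0.12, -1], [0, 0, 0, 0, 0, -0.12, -1], [0, 0, 0, 0, 0, -0.12, -1], [0, 0, 0, 0, 0, -0.12, -1], [0, 0, 0, 0, 0, -0.12, -1], [0, 0, 0, 0, 0, -0.12, -1]],
])

```text
t: 3.4
position: [0.4447, -0.1414, 0.2562]
ee_rot: [0.0, -0.071, 0.997, -0.0]
force: [0.4, 0.2, 0.4]
gripper_width: 0.0852
gripper_force: 0.0
```

Request:
step_arm([
  [[0, 0, 0, 0, 0, -0.12, -1], [0, 0, 0, 0, 0, -0.12, -1], [0, 0, 0, 0, 0, -0.02, -1], [0, 0, 0, 0, 0, 0, -1], [0, 0, 0, 0, 0, 0, -1]],
])

```text
t: 3.82
position: [0.4451, -0.1407, 0.2561]
ee_rot: [0.0, -0.196, 0.981, -0.0]
force: [0.5, 0.7, 0.0]
gripper_width: 0.0852
gripper_force: 0.0
```

The zoomed view shows the green-side hole as a clean square. Its corners average to zoom (318,201), which is image pixel (196.3,149.6).

```bash
python3 - <<'E'
from h import *
i=dict(np.load("w1.npz")); h=onz("wrist",196.3,149.6,.030,i)
from scipy.optimize import least_squares
P=dict(green=[.4209,-.0459],red=[.469,-.2071],knob=[.4478,-.1390],hole=h[:2]); rad=dict(green=.142,red=.142,knob=.115,hole=.115)
r=least_squares(lambda c:[np.hypot(*(np.array(P[k])-c))-v for k,v in rad.items()],[.552,-.094]); c=r.x; print(h,c,(r.fun*1e3).round(1))
for k in rad: print(k,(np.degrees(np.arctan2(*(np.array(P[k])-c)[::-1]))%360).round(2))
E
```

```text
[ 0.44683674 -0.05177644  0.03      ] [ 0.55408355 -0.09383409] [-0.5 -0.3  0.5  0.2]
green 160.21
red 233.09
knob 203.02
hole 158.59
```

Request:
step_arm([
  [[-2.9, 0.6, 25, 0, 0, 0, -1], [0, 0, 25, 0, 0, 0, -1], [0, 0, 25, 0, 0, 0, -1], [0, 0, 20, 0, 0, 0, -1], [0, 0, 15, 0, 0, 0, -1], [0, 0, 8, 0, 0, 0, -1], [0, 0, 0, 0, 0, 0, -1], [0, 0, 0, 0, 0, 0, -1]],
])

```text
t: 4.48
position: [0.4479, -0.1384, 0.1383]
ee_rot: [0.0, -0.198, 0.98, -0.0]
force: [0.4, 0.6, 0.8]
gripper_width: 0.085
gripper_force: 0.0
```

```bash
python3 - <<'E'
from h import *
s=arm.sense(); print(s["t"],s["position"],s["ee_rot"],s["q"],s["force"])
im=imaging.read_camera("wrist"); cv2.imwrite("pics/w2.png",im[:,:,::-1])
E
```

```text
4.4833 [ 0.44788567 -0.13839856  0.13832048] [ 2.09609319e-05 -1.97505240e-01  9.80301830e-01 -3.64358003e-05] [-2.99677014e-01 -1.06561494e-01 -3.35726296e-01  1.34155986e+00
 -4.39607344e-05 -6.97301767e-01] [0.37908076 0.63712264 0.79484177]
```

View pics/w2.png

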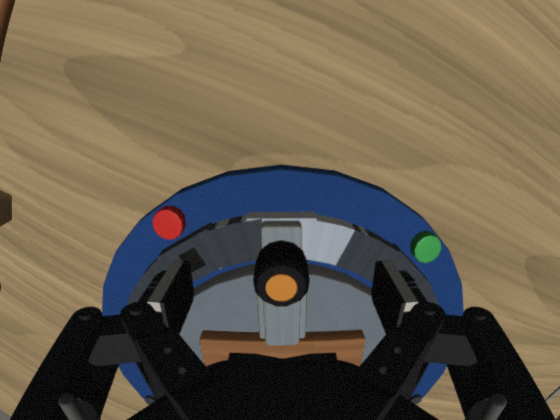

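The wrist view shows the knob at (281,275) midway between the open pads, with red on the left and green on the right. I'll go down 10 mm and close at 20 N.

Request:
step_arm([
  [[0, 0, 6, 0, 0, 0, -1], [0, 0, 4, 0, 0, 0, -1], [0, 0, 0, 0, 0, 0, 0], [0, 0, 0, 0, 0, 0, 0.2], [0, 0, 0, 0, 0, 0, 0.4], [0, 0, 0, 0, 0, 0, 0.5], [0, 0, 0, 0, 0, 0, 0.6], [0, 0, 0, 0, 0, 0, 0.7], [0, 0, 0, 0, 0, 0, 0.7], [0, 0, 0, 0, 0, 0, 0.8], [0, 0, 0, 0, 0, 0, 0.8], [0, 0, 0, 0, 0, 0, 0.8]],
], grip_force=20)

```text
t: 5.53
position: [0.448, -0.1383, 0.1282]
ee_rot: [0.0, -0.198, 0.98, -0.0]
force: [-0.2, -0.3, 4.9]
gripper_width: 0.0252
gripper_force: 21.7
```

Request:
step_arm([
  [[0, 0, -2, 0, 0, 0, 0.8], [0, 0, -2, 0, 0, 0, 0.8], [0, 0, -2, 0, 0, 0, 0.8], [0, 0, -2, 0, 0, 0, 0.8], [0, 0, -2, 0, 0, 0, 0.8], [0, 0, -2, 0, 0, 0, 0.8], [0, 0, -1, 0, 0, 0, 0.8], [0, 0, 0, 0, 0, 0, 0.8], [0, 0, 0, 0, 0, 0, 0.8]],
])

```text
t: 6.28
position: [0.4478, -0.1382, 0.1408]
ee_rot: [-0.0, -0.198, 0.98, 0.0]
force: [3.8, -0.3, -8.3]
gripper_width: 0.0254
gripper_force: 20.7
```

```bash
python3 - <<'E'
from h import *
s=arm.sense(); print(s["t"],s["position"],s["force"],s["gripper_width"])
im=imaging.read_camera("wrist"); 
m=np.zeros_like(im); m[180:400,220:340]=im[180:400,220:340]; i=imaging.camera_info("wrist")
for b in blobs(m,(8,120,60),(30,255,255),60): print(b)
old=cv2.imread("pics/w2.png")[:,:,::-1].copy(); m[180:400,220:340]=old[180:400,220:340]
print("before close:",[b for b in blobs(m,(8,120,60),(30,255,255),60)])
R,t,K=i["R"],i["t"],i["K"]
for z in (.084,.094,.097):
    c=R@np.array([.448,-.1385,z])+t; th=np.arctan2(np.hypot(c[0],c[1]),c[2]); u=c[:2]/np.hypot(c[0],c[1])*th*K[0,0]+K[:2,2]; print(z,u)
E
```

```text
6.2833 [ 0.44783943 -0.13816585  0.14081763] [ 3.77004115 -0.25497277 -8.25244443] 0.025380494986966644
(array([282.11, 299.69]), np.int32(820), array([265, 285,  35,  30], dtype=int32))
(array([282.21, 346.  ]), np.int32(1299), array([245, 332,  75,  27], dtype=int32))
before close: [(array([281.02, 287.23]), np.int32(741), array([265, 273,  33,  29], dtype=int32)), (array([278.38, 346.7 ]), np.int32(1932), array([220, 334, 120,  28], dtype=int32))]
0.084 [281.26199675 283.59200941]
0.094 [281.20828364 295.7069114 ]
0.097 [281.19101495 299.62741451]
```

The pin is drawn: the knob top is at about 97 mm and the spring pull is about 8 N. I'll swing clockwise towards green along the arc and check the forces halfway.

Request:
step_arm([
  [[0, 2.3, 0, 0, 0, 0.02, 0.8], [-0.1, 4.6, 0, 0, 0, 0.04, 0.8], [-0.1, 4.6, 0, 0, 0, 0.04, 0.8], [-0.1, 4.6, 0, 0, 0, 0.04, 0.8], [-0.1, 4.6, 0, 0, 0, 0.04, 0.8], [-0.1, 4.6, 0, 0, 0, 0.04, 0.8], [-0.1, 4.6, 0, 0, 0, 0.04, 0.8], [-0.1, 4.6, 0, 0, 0, 0.04, 0.8]],
])

```text
t: 7.0
position: [0.4394, -0.1047, 0.1409]
ee_rot: [0.0, -0.048, 0.999, -0.0]
force: [4.9, -2.8, -9.3]
gripper_width: 0.0249
gripper_force: 20.7
```

Request:
step_arm([
  [[-0.1, 4.6, 0, 0, 0, 0.04, 0.8], [-0.1, 4.6, 0, 0, 0, 0.04, 0.8], [-0.1, 4.6, 0, 0, 0, 0.04, 0.8], [-0.1, 4.6, 0, 0, 0, 0.04, 0.8], [-0.1, 4.6, 0, 0, 0, 0.04, 0.8], [-0.1, 4.6, 0, 0, 0, 0.04, 0.8], [-0.1, 4.6, 0, 0, 0, 0.04, 0.8], [-0.1, 4.6, 0, 0, 0, 0.04, 0.8], [-0.1, 4.6, 0, 0, 0, 0.04, 0.8], [0, 2.3, 0, 0, 0, 0.02, 0.8], [0, 0, 0, 0, 0, 0, 0.8], [0, 0, 0, 0, 0, 0, 0.8]],
])

```text
t: 8.0
position: [0.4434, -0.0614, 0.1409]
ee_rot: [-0.0, 0.14, 0.99, 0.0]
force: [4.4, 0.2, -8.4]
gripper_width: 0.0254
gripper_force: 20.7
```

```bash
cat > st.py <<'E'
from h import *
def knob(im):
    m=np.zeros_like(im); m[180:328,220:345]=im[180:328,220:345]
    return max(blobs(m,(8,120,60),(30,255,255),60),key=lambda b:b[1])[0]
s=arm.sense(); c=np.array([.5541,-.0938]); d=s["position"][:2]-c
i=imaging.camera_info("wrist"); im=imaging.read_camera("wrist"); k=knob(im)
print(s["t"],s["position"].round(4),s["force"].round(1),"w",s["gripper_width"],"tcp r,ang",np.hypot(*d).round(4),(np.degrees(np.arctan2(d[1],d[0]))%360).round(2),"knob px",k)
for lift in (0,.010,.0125):
    p=onz("wrist",*k,.084+lift,i)[:2]-c; print(lift,"knob r,ang",np.hypot(*p).round(4),(np.degrees(np.arctan2(p[1],p[0]))%360).round(2))
E
python3 st.py; python3 -c "
from h import *
im=imaging.read_camera('wrist');cv2.imwrite('pics/w3.png',im[:,:,::-1])"
```

```text
8.0 [ 0.4434 -0.0614  0.1409] [ 4.4  0.2 -8.4] w 0.025420026015274298 tcp r,ang 0.1154 163.7 knob px [282.27 299.78]
0 knob r,ang 0.1061 163.93
0.01 knob r,ang 0.113 163.93
0.0125 knob r,ang 0.1147 163.93
```

View pics/w3.png

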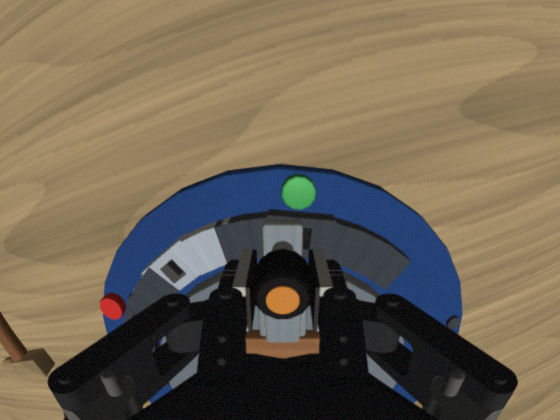

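The wrist view shows the knob held at (283,299), with green at (298,192) just ahead clockwise and red far off at (112,306). I'll go another 6 mm, lower until the pin almost touches the plate, then loosen the pads so only the spring presses the pin.

Request:
step_arm([
  [[-0.1, 3, 0, 0, 0, 0.026, 0.8], [-0.1, 3, 0, 0, 0, 0.026, 0.8], [0, 0, 1, 0, 0, 0, 0.8], [0, 0, 1, 0, 0, 0, 0.8], [0, 0, 0, 0, 0, 0, 0.8], [0, 0, 0, 0, 0, 0, 0.27], [0, 0, 0, 0, 0, 0, 0.27], [0, 0, 0, 0, 0, 0, 0.27], [0, 0, 0, 0, 0, 0, 0.27]],
])

```text
t: 8.85
position: [0.4455, -0.0561, 0.1395]
ee_rot: [0.0, 0.166, 0.986, -0.0]
force: [-0.1, -0.5, -0.3]
gripper_width: 0.0311
gripper_force: 0.0
```

```bash
python3 st.py
```

```text
8.85 [ 0.4455 -0.0561  0.1395] [-0.1 -0.5 -0.3] w 0.031057392487895352 tcp r,ang 0.115 160.84 knob px [282.28 297.06]
0 knob r,ang 0.1082 161.08
0.01 knob r,ang 0.1149 161.08
0.0125 knob r,ang 0.1166 161.07
```

Request:
step_arm([
  [[0, 1, 0, 0, 0, 0.009, 0.27], [0, 1, 0, 0, 0, 0.009, 0.27], [0, 0.5, 0, 0, 0, 0.004, 0.27], [0, 0.5, 0, 0, 0, 0.004, 0.27], [0, 0.5, 0, 0, 0, 0.004, 0.27], [0, 0.5, 0, 0, 0, 0.004, 0.27], [0, 0.5, 0, 0, 0, 0.004, 0.27], [0, 0.5, 0, 0, 0, 0.005, 0.27], [0, 0, 0, 0, 0, 0, 0.27]],
])

```text
t: 9.65
position: [0.4469, -0.0514, 0.1386]
ee_rot: [-0.0, 0.187, 0.982, -0.0]
force: [-0.7, -3.7, -1.8]
gripper_width: 0.0311
gripper_force: 1.6
```

```bash
python3 st.py
```

```text
9.65 [ 0.4469 -0.0514  0.1386] [-0.7 -3.7 -1.8] w 0.031125864999422163 tcp r,ang 0.1152 158.43 knob px [275.58 298.04]
0 knob r,ang 0.1085 160.34
0.01 knob r,ang 0.1153 160.1
0.0125 knob r,ang 0.117 160.05
```

Request:
step_arm([
  [[0, 0.5, 0, 0, 0, 0.004, 0.27], [0, 0.5, 0, 0, 0, 0.004, 0.27], [0, 0.5, 0, 0, 0, 0.004, 0.27], [0, 0.3, 0, 0, 0, 0.003, 0.27], [0, 0, 0, 0, 0, 0, 0.27], [0, 0, 0, 0, 0, 0, 0.27]],
])

```text
t: 10.2
position: [0.4478, -0.0495, 0.1389]
ee_rot: [-0.0, 0.194, 0.981, 0.0]
force: [-0.9, -0.5, -1.1]
gripper_width: 0.0318
gripper_force: 0.6
```

```bash
python3 st.py
```

```text
10.2 [ 0.4478 -0.0495  0.1389] [-0.9 -0.5 -1.1] w 0.0318086850972523 tcp r,ang 0.1152 157.38 knob px [276.19 286.27]
0 knob r,ang 0.1148 159.0
0.01 knob r,ang 0.121 158.83
0.0125 knob r,ang 0.1226 158.79
```

The knob dropped about 12 px in the image and its radius now fits a lift of 0, so the pin is in the hole. I'll open, rise clear and check.

Request:
step_arm([
  [[0, 0, 0, 0, 0, 0, -0.2], [0, 0, 0, 0, 0, 0, -1], [0, 0, 0, 0, 0, 0, -1], [0, 0, 0, 0, 0, 0, -1], [0, 0, 0, 0, 0, 0, -1], [0, 0, 0, 0, 0, 0, -1], [0, 0, -15, 0, 0, 0, -1], [0, 0, -25, 0, 0, 0, -1], [0, 0, -30, 0, 0, 0, -1], [0, 0, -30, 0, 0, 0, -1], [0, 0, 0, 0, 0, 0, -1], [0, 0, 0, 0, 0, 0, -1]],
])

```text
t: 11.25
position: [0.4485, -0.0496, 0.2405]
ee_rot: [0.002, 0.194, 0.981, 0.0]
force: [-0.5, -0.9, -0.9]
gripper_width: 0.0856
gripper_force: 0.0
```

```bash
python3 - <<'E'
from h import *
s=arm.sense(); print(s["t"],s["position"],s["force"],s["gripper_width"])
i=imaging.camera_info("wrist"); im=imaging.read_camera("wrist"); cv2.imwrite("pics/w4.png",im[:,:,::-1])
c=np.array([.5541,-.0938])
for b in blobs(im,(10,150,110),(25,255,255),60):
  for z in(.084,.094):
    p=onz("wrist",*b[0],z,i); d=p[:2]-c; print(b,z,p.round(4),np.hypot(*d).round(4),(np.degrees(np.arctan2(d[1],d[0]))%360).round(2))
im=imaging.read_camera("side"); cv2.imwrite("pics/s4.png",im[:,:,::-1]); old=cv2.imread("pics/side0.png")[:,:,::-1]
E
```

```text
11.25 [ 0.44847946 -0.04964631  0.24051043] [-0.49930118 -0.88229169 -0.89148146] 0.0856498183302721
(array([278.14, 210.5 ]), np.int32(280), array([269, 202,  19,  18], dtype=int32)) 0.084 [ 0.4467 -0.0526  0.084 ] 0.1151 159.03
(array([278.14, 210.5 ]), np.int32(280), array([269, 202,  19,  18], dtype=int32)) 0.094 [ 0.4435 -0.0512  0.094 ] 0.1185 158.93
```

View pics/w4.png

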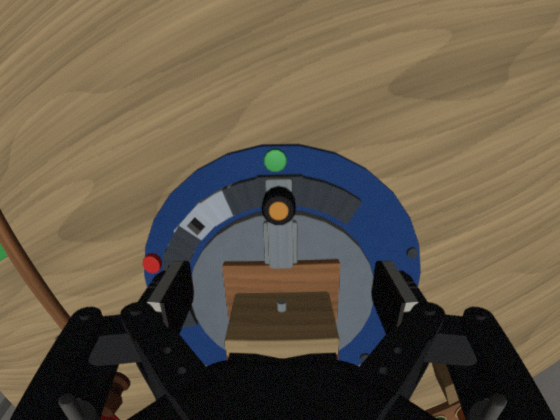

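The wrist view shows the knob at (278,210) beside the green marker at (275,160), with the fingers clear. At the home height the knob's radius comes out at 115.1 mm, against 115 expected, so the pin is home.

```bash
python3 -c "
from rig import arm
print(arm.hand_in())"
```

```text
the job is handed in; nothing more can be done
None
```

The pin is fully home in the hole beside the green marker, with the gripper open and clear; the job is handed in at about 11 s on the robot's clock, and the hand-in returned no verdict.

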